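# Clamp the dark panel upright and keep the clamp squeezed

## Robot

A 6-joint arm with a two-finger parallel gripper is mounted at the origin on a cart in front of the work surface, level with it; the furniture and walls round the work are solid. World frame = base frame: x ahead of the robot, y to its left, z up, the work surface at z = 0. Lengths are in m, angles in rad, forces in N, time in s.
With the tool pointing down it reaches from about 0.375 to 0.9 m from the base axis. Payload 3.1 kg.
Tool frame: the origin (TCP) lies at the very end of the fingers, on their centre line; the grasp point (between the pads) lies 19 mm behind it; z points along the fingers, y is the direction in which the jaws open and shut (so a half turn about z gives the same grasp; the last joint's range is limited). The gripper opens to 87 mm and grips with 3 to 60 N. Pads are 19 mm wide; open, the fingers measure 117 mm over their backs; the gripper's body (75 mm by 190 mm) begins 51 mm behind the grasp point.
Start: joints at [-1.377, 0.527, 1.433, -0, 1.181, -0.178], TCP at [0.227, -0.582, 0.223] pointing down, gripper open.
Joint ranges: [-3.08, 3.08], [-0.75, 2.2], [0.22, 2.44], [-1.43, 4.57], [0, 2.65], [-2.85, 2.85]. Speed limits (rad/s): [2.79, 2.79, 3.14, 3.14, 3.14, 3.14].

## Interface

Orientations are given as a unit quaternion [x, y, z, w].
In Python, from rig import robot gives the robot as it stands. The module is installed in compiled form; this text tells all that it offers.
- The arm moves only by the tool send_rows, never from a script. Its argument "deltas" is a list of rows, each an object of numbers: "tx", "ty", "tz": the shift along the tool's x, y, z in cm; "rx", "ry", "rz": the turn, a rotation vector about the tool's x, y, z in rad. A call has 1 to 5 rows; each row is the pose to reach, as a shift and turn from the pose commanded when the call began, along the tool's axes at that moment; what a row does not reach only later rows make up. A row lasts 1/12 s, in which the tool goes at most 41.7 mm and 7.16 degrees, less where a joint would pass 70% of its speed; a pose out of reach is approached as far as the arm can. A call with a gripper value outside its range is refused whole. "claw" is the finger opening in cm, from 0 to 8.7, set as the call begins (left out, the last holds). The fingers move at their own pace and stop on an object; "squeeze" is the grip in N (left out, the last holds). Time passes only in rows, so rows that repeat a pose let the fingers close. It gives the time, the measured TCP pose, the force and the opening at its end, in the units of the state.
- robot.get_obs(): the state, without advancing time (a new reading comes with each control period).
- robot.camera(name): name is "side" or "top" or "wrist"; returns a dict with "color" (400x640x3 uint8, red, green, blue), "z_map" (400x640 float32, m along the optical axis (not along the pixel's ray), 0 where there is no reading), "intrinsics" (3x3 intrinsics, pixels), "R" (3x3) and "t" (3): a world point X has camera coordinates R X + t; the wrist camera has in their place "tool_from_camera" (4x4, takes a point from camera to tool coordinates, whose origin is the TCP and whose axes are the flange's). Camera axes: x right, y down, z forward; pixel columns grow to the right and rows downward; lengths in m; the calibration is good to about 2 mm. A picture is of the moment at which its call begins: read the wrist's pose just before it.
- robot.hand_in(): hands the job in, once; it reports no verdict.
Trained networks look in the newest picture that a camera, given by its name, has taken for a name from the list of things; names that differ only in an ending like _2 or _b are one class to them, and where a whole thing is asked for, a point or a joint stands for the part that bears it (a point fixed in the world has none). Each returns a list of dicts, best first, with "p" (0 to 1); they miss things now and then, are a little off and sometimes report something else, mostly with a low value. They report only what shows in the picture. A call takes as long as a camera call.
- robot.outline_of(label, camera): "pixels" (400x640 bool, what is visible of it) and "xy" ([column, row] in pixels, amid what is visible of it).
- robot.tip_of(label, camera): "xy" ([column, row] in pixels: a listed point, or the origin of a listed thing).
The state is a dict: "time": time; "q": joint angles; "joint_velocities": joint speeds; "joint_torque": joint torques, N m; "position": TCP position; "tool_rot": TCP orientation; "ft_force": force on the tool from outside, world axes, zero at the start; "moment": the same for the moment, N m; "grip_width": finger opening in m.
Only numpy, scipy, OpenCV 4.12 (cv2) and the standard library are available. Lean on these libraries where they do the work, as an engineer would, in place of code of your own. Each camera call takes 0.05 s, during which the arm holds its last target.

## Task

Draw the dark wooden panel up out of the slotted rack, stand it in the slot of the blue bench clamp and let go of it. Then pump the clamp's red trigger, moving the rod by the trigger alone, until the sprung pad presses the panel against the anvil with its yellow stem about half pushed in, never all the way. Finish while still squeezing the trigger so that the pressure stays on, and leave the other two panels in the rack.

Things in the scene. Friction and masses are not known exactly. Their poses are not given: they have to be found in the camera images.
- bench_clamp: Blue lever clamp screwed to the bench, 255 x 110 mm. Origin on the bench under the trigger's pivot (85 mm up); +x runs from the black grip past trigger, rod and pad to the blue anvil (face at x = 138 mm, 90 mm wide, top at z = 70), z up. Cheek plates round the pivot: x = -41 to +25, 38 mm wide over all, up to z = 92
- slot (a point): Middle of the floor of the clamp's panel slot, at x = 131, z = 4 mm in the clamp, axes as the clamp's. The slot runs along y, 110 mm long, 14 mm wide (x = 124 to 138), 10 mm deep (walls' top at z = 14); the anvil rises from its far side
- grip (a point): Point in the middle of the clamp's black upright grip, x = -27, z = 124 mm in the clamp, axes as the clamp's. The grip is fixed, 16 mm thick along x (-35 to -19), 28 mm wide, top at z = 161
- trigger_mid (a point): Point on the red trigger blade 40 mm from its pivot; the blade is 10 mm thick, 22 mm wide, 68 mm long from the pivot. At rest it stands 124 mm up, at x = +9 mm in the clamp (49 mm over the outsides of grip and trigger); fully squeezed at x = -9 mm (31 mm over the outsides)
- trigger_blade: The red trigger blade; origin on its pivot, z along the blade
- clamp_trigger (a joint): Angle of the trigger: 0 let go (its spring brings it back), 0.45 rad fully squeezed towards the grip. It is damped: it takes about 0.6 s to come right back. The return spring needs 3 to 4 N at trigger_mid; pressing the pad half in needs about 16 N there in all
- clamp_rod: The toothed steel rod with stem and pad, 37 mm up, sliding along the clamp's x. Each full squeeze of the trigger pushes it about 11 mm (two teeth) to the anvil; when the trigger is let go right back, the rod stays, held by 4 N of friction (a stem pushed in over 3 mm springs the rod back when the trigger is let go). Not to be pushed by hand
- pad_face: Clamping pad, 44 mm wide, 38 mm high, 8 mm thick, with a rubber face; origin in the middle of the rubber face, 37 mm above the bench, x towards the anvil. At the start its face stands 24 to 42 mm short of a panel in the slot
- clamp_pad (a joint): How far the pad's sprung yellow stem is pushed into the rod: 0 free (20 mm of stem and more showing), 0.020 m at the stop; 1.2 N per mm. Half pushed in is 0.010 m
- panel_rack: Plywood rack, 186 x 112 mm, fixed, three slots side by side along its own x at -70, 0 and +70 mm, each 13 mm wide with 6 mm walls up to 50 mm above the bench; slot floors at z = 6 mm. Slots run along its y
- dark_panel: Dark brown wooden panel, 10 mm thick (its x), 90 mm wide (its y), 120 mm high (its z), 90 g; origin in the middle of its lower edge. Stands in one of the rack's slots, which one varies
- pale_panel: Pale wooden panel of the same size, in another slot of the rack; stays there
- white_panel: White panel of the same size, in the remaining slot of the rack; stays there

How it is judged:
On the way, in this order (a step that is already met when the one before it is completed fails the run):
1. the dark panel is drawn up clear of the rack (z of dark_panel in the frame of panel_rack above 0.05 m), for 0.1 s.
2. the dark panel stands in the clamp's slot, let go (horizontal distance between dark_panel and slot below 0.025 m and z of dark_panel in the frame of slot below 0.006 m and angle between dark_panel's own z axis and vertical below 0.3 rad and contact force between the fingers and dark_panel below 0.2 N), for 0.2 s.
3. the pad touches the panel (contact force between pad_face and dark_panel above 1 N), for 0.1 s.
At the end, for the whole second after the job is handed in: The dark panel stands upright (0.1 rad) on the slot floor, within 25 mm of mid-slot, against the anvil; the pad presses it, stem pushed in 5 to 16 mm; the fingers still press the squeezed trigger with over 2 N; the other panels are within 20 mm of where they stood (value of joint clamp_pad between 0.005 and 0.016 m and contact force between each of pad_face, bench_clamp and dark_panel above 4 N and contact force between the fingers and trigger_blade above 2 N and value of joint clamp_trigger above 0.04 rad and x of dark_panel in the frame of slot between -0.003 and 0.005 m and y of dark_panel in the frame of slot between -0.025 and 0.025 m and z of dark_panel in the frame of slot below 0.006 m and angle between dark_panel's own z axis and vertical below 0.1 rad and distance of each of pale_panel, white_panel from where it was at the start of the episode below 0.02 m); the arm keeps its last pose, push and grip.
It fails at once if the pad's stem is pushed in to its stop (over 18.5 mm): the panel is crushed (value of joint clamp_pad above 0.0185 m).
It fails at once if the robot pushes the rod or pad directly (over 4 N) (contact force between the arm and clamp_rod above 4 N).
It fails at once if the robot's fingers push the rod or pad directly (over 4 N) (contact force between the fingers and clamp_rod above 4 N).
It fails at once if another panel is taken out of the rack (distance of any of pale_panel, white_panel from where it was at the start of the episode above 0.04 m).
It also fails if it takes over 72 s, if anything falls off the work surface, if the arm or the gripper's body presses on something with over 40 N, if the wrist force passes 120 N, or if a joint passes its speed limit or range.

## Working session

There is one attempt and no reset: what is moved stays moved. The work goes in short steps, Python scripts to look and compute and a tool call to move; the robot and the scene stay as the last step left them, time stands still between calls to the robot, and variables do not carry over. Pictures are saved under pics/ and viewed, and the job is handed in when it is done.

Besides the shell and the picture viewer there is one more tool, called after ">>>" by a JSON object that holds its "method" and its "body", one argument or row to a line. send_rows: Moves the arm, as the interface text tells. Its arguments: {"type":"object","properties":{"deltas":{"type":"array","items":{"type":"object","properties":{"tx":{"type":"number"},"ty":{"type":"number"},"tz":{"type":"number"},"rx":{"type":"number"},"ry":{"type":"number"},"rz":{"type":"number"}}}},"claw":{"type":"number"},"squeeze":{"type":"number"}},"required":["deltas"]}

```bash
mkdir -p pics
cat > h.py <<'E'
import numpy as np, cv2
from rig import robot
from scipy.spatial.transform import Rotation as Ro
def pose():
    o=robot.get_obs(); return np.array(o['position']),Ro.from_quat(o['tool_rot']).as_matrix(),o
def snap(name,fn):
    p,R,o=pose(); c=robot.camera(name); cv2.imwrite('pics/'+fn,c['color'][:,:,::-1])
    K=c['intrinsics']; v,u=np.mgrid[:400,:640]; z=c['z_map']
    P=np.stack([(u-K[0,2])/K[0,0]*z,(v-K[1,2])/K[1,1]*z,z],-1)
    if name=='wrist':
        T=np.array(c['tool_from_camera']); P=P@T[:3,:3].T+T[:3,3]; W=P@R.T+p
    else: W=(P-c['t'])@c['R']
    W[z==0]=np.nan
    return c,W
E
python3 - <<'E'
from h import *
p,R,o=pose(); print(p,R,o['time'],o['ft_force'],o['grip_width'])
for n in ['side','top','wrist']:
    c,W=snap(n,f'a_{n}.png'); np.savez(f'a_{n}.npz',W=W,col=c['color'])
    for l in ['bench_clamp','panel_rack','dark_panel','pale_panel','white_panel','trigger_blade','pad_face']:
        for d in robot.outline_of(l,n)[:1]:
            w=W[d['pixels']]; print(n,l,round(d['p'],2),d['xy'],np.nanmin(w,0).round(3),np.nanmax(w,0).round(3),np.nanmedian(w,0).round(3))
E
```

```text
[ 0.22692988 -0.58156817  0.22157719] [[ 9.31683282e-01  3.63271384e-01 -4.03496721e-04]
 [ 3.63271392e-01 -9.31680944e-01  2.12457358e-03]
 [ 3.95866579e-04 -2.12600850e-03 -9.99997662e-01]] 0.0 [ 0.0752977  -0.41535107 -0.91950549] 0.08669523275729678
side bench_clamp 0.59 [310.1, 313.7] [ 0.441 -0.053 -0.001] [0.585 0.255 0.164] [0.511 0.139 0.016]
side panel_rack 0.68 [329.9, 199.4] [ 0.446 -0.339 -0.002] [ 0.583 -0.165  0.054] [ 0.513 -0.187  0.027]
side dark_panel 0.87 [333.9, 152.0] [ 0.47  -0.329  0.081] [ 0.56  -0.252  0.13 ] [ 0.515 -0.264  0.108]
side pale_panel 0.92 [333.2, 136.7] [ 0.482 -0.544 -0.002] [ 0.597 -0.321  0.129] [ 0.527 -0.332  0.11 ]
side white_panel 0.92 [337.3, 172.0] [ 0.458 -0.27   0.046] [ 0.548 -0.183  0.13 ] [ 0.503 -0.194  0.091]
side trigger_blade 0.78 [310.5, 254.0] [0.508 0.083 0.096] [0.53  0.1   0.154] [0.518 0.093 0.127]
side pad_face 0.67 [309.7, 323.1] [0.485 0.127 0.012] [0.533 0.177 0.059] [0.506 0.171 0.044]
top bench_clamp 0.9 [236.2, 212.6] [ 0.445 -0.014 -0.004] [0.582 0.238 0.165] [0.509 0.12  0.014]
top panel_rack 0.83 [407.3, 216.6] [ 0.445 -0.366 -0.007] [ 0.59  -0.169  0.127] [ 0.511 -0.257  0.008]
top dark_panel 0.7 [412.6, 211.0] [ 0.469 -0.279  0.038] [ 0.556 -0.257  0.13 ] [ 0.513 -0.267  0.111]
top pale_panel 0.98 [448.4, 203.5] [ 0.481 -0.374 -0.   ] [ 0.574 -0.325  0.131] [ 0.525 -0.335  0.106]
top white_panel 0.95 [378.6, 217.6] [ 0.457 -0.211  0.038] [ 0.546 -0.188  0.132] [ 0.499 -0.198  0.12 ]
top trigger_blade 0.71 [238.6, 214.9] [ 0.441 -0.012 -0.007] [0.587 0.256 0.165] [0.509 0.119 0.013]
top pad_face 0.67 [211.4, 209.4] [0.484 0.159 0.009] [0.532 0.183 0.062] [0.508 0.164 0.052]
```

View pics/a_side.png

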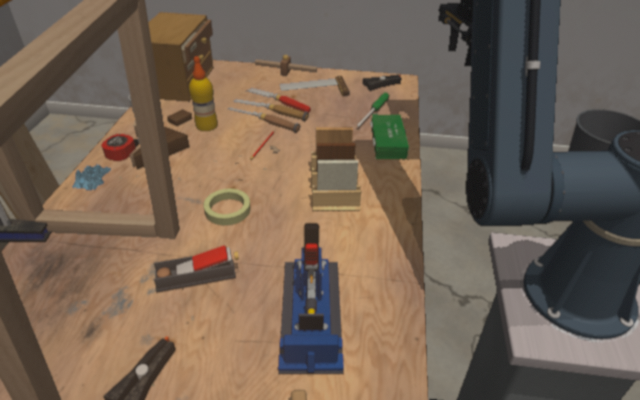

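View pics/a_top.png

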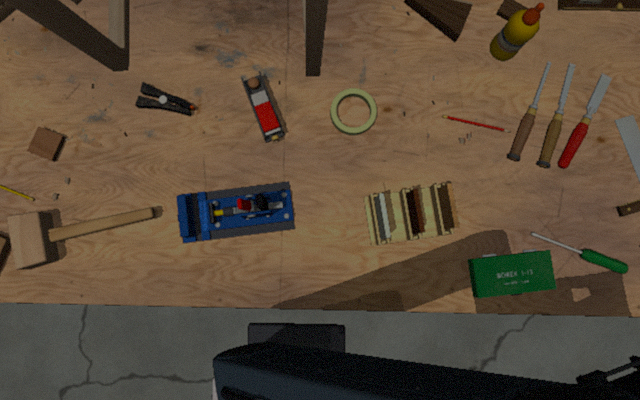

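Run:
```python
from h import *
for n in ['side','top']:
    d=np.load(f'a_{n}.npz');W=d['W']
    def rect(m,lab):
        pts=W[m][:,:2].astype(np.float32)
        if len(pts)<20: print(lab,len(pts));return
        # trim
        print(n,lab,len(pts),cv2.minAreaRect((pts*1000).astype(np.float32)),np.median(W[m],0).round(4))
    X,Y,Z=W[...,0],W[...,1],W[...,2]
    inx=(X>.4)&(X<.65)
    for lab,(a,b) in {'pale':(-.37,-.305),'dark':(-.30,-.235),'white':(-.23,-.16)}.items():
        rect(inx&(Y>a)&(Y<b)&(Z>.112)&(Z<.14),lab)
    rect(inx&(Y>.0)&(Y<.3)&(Z>.155)&(Z<.18),'griptop')
    rect(inx&(Y>.19)&(Y<.3)&(Z>.06)&(Z<.085),'anviltop')
    rect(inx&(Y>.19)&(Y<.3)&(Z>.02)&(Z<.06),'anvilface')
    rect(inx&(Y>.10)&(Y<.19)&(Z>.045)&(Z<.065),'padtop')
    for l in ['slot','grip','trigger_mid','dark_panel','bench_clamp','pad_face']:
        t=robot.tip_of(l,n)
        for q in t[:1]:
            u,v=np.round(q['xy']).astype(int); print(n,l,q['xy'],q['p'],W[v,u].round(4))
```

```text
side pale 247 ((526.0374145507812, -333.2198181152344), (87.86370086669922, 15.303982734680176), 7.796156406402588) [ 0.5264 -0.3327  0.1217]
side dark 293 ((513.8117065429688, -266.07562255859375), (88.32908630371094, 16.86484146118164), 9.24733829498291) [ 0.5135 -0.2646  0.1227]
side white 305 ((503.48870849609375, -196.4853515625), (88.92478942871094, 14.934941291809082), 9.702528953552246) [ 0.504  -0.1949  0.1224]
side griptop 115 ((524.1484985351562, 53.104454040527344), (24.95475196838379, 18.02144432067871), 8.35348129272461) [0.5234 0.0558 0.1603]
side anviltop 749 ((498.19989013671875, 226.07696533203125), (89.84442138671875, 21.124608993530273), 8.606071472167969) [0.4983 0.2288 0.0701]
side anvilface 813 ((492.2337951660156, 264.4959716796875), (89.74864959716797, 66.26778411865234), 9.018916130065918) [0.4959 0.2364 0.0408]
side padtop 318 ((510.2442626953125, 137.33029174804688), (43.46758270263672, 74.72184753417969), 5.818880558013916) [0.5103 0.1667 0.0512]
side slot [311.9, 352.5] 0.91 [0.4944 0.2361 0.0516]
side grip [310.2, 241.6] 0.97 [0.5248 0.0604 0.1269]
side
[... 794 characters left out ...]
90.20235443115234, 21.487285614013672), 7.761640548706055) [0.4968 0.222  0.0688]
top anvilface 223 ((491.82659912109375, 255.59280395507812), (88.94915771484375, 87.16844940185547), 8.785030364990234) [0.4979 0.2152 0.0396]
top padtop 152 ((516.010498046875, 144.66322326660156), (42.4251594543457, 64.8221206665039), 25.787513732910156) [0.5095 0.1624 0.0519]
top slot [197.2, 216.3] 0.69 [0.5023 0.2078 0.0026]
top grip [261.2, 200.1] 0.78 [0.5245 0.0476 0.1607]
top trigger_mid [242.8, 203.0] 0.46 [0.5196 0.085  0.144 ]
top dark_panel [408.7, 216.2] 0.63 [ 0.5088 -0.2631  0.0479]
top bench_clamp [256.5, 209.4] 0.66 [0.5158 0.0682 0.0608]
top pad_face [206.8, 212.7] 0.43 [0.5088 0.1834 0.0125]
```

The side and top pictures show the dark panel in the middle slot (side 334,152; top 412,211), between the white panel (nearer the clamp) and the pale one. The clamp is at top (236,212), with its anvil towards +y. Now moving above the dark panel.

>>> {"method": "send_rows", "body": {
  "deltas": [
    {"tx": 4, "ty": -2, "rz": 0.05},
    {"tx": 8, "ty": -4, "rz": 0.1},
    {"tx": 12, "ty": -6, "rz": 0.15},
    {"tx": 15.5, "ty": -7.7, "rz": 0.2},
    {"tx": 19, "ty": -9.4, "rz": 0.2}
  ],
  "claw": 4.5
}}

```text
schema error: expected keys tx, ty, tz, rx, ry, rz
```

```bash
cat >> h.py <<'E'
def goto(x,y,z=None,yang=None):
    p,R,o=pose(); t=np.array([x,y,p[2] if z is None else z])
    d=R.T@(t-p)*100
    a=np.degrees(np.arctan2(R[1,1],R[0,1]))
    print('p',p.round(4),'yang',a.round(2),'tilt',R[:,2].round(4),'t',o['time'],'F',np.round(o['ft_force'],2),'w',o['grip_width'])
    print('delta cm',d.round(2),'rz',None if yang is None else np.radians(a-yang).round(4))
E
python3 -c "
from h import *
goto(.514,-.267,.22,-80.3)"
```

```text
p [ 0.2271 -0.5823  0.2225] yang -68.7 tilt [ 0.  0. -1.] t 1.8 F [-0.78 -0.78 -1.03] w 0.08709770502715723
delta cm [ 38.18 -18.95   0.25] rz 0.2025
```

>>> {"method": "send_rows", "body": {
  "deltas": [
    {"tx": 3.5, "ty": -1.8, "tz": 0, "rx": 0, "ry": 0, "rz": 0.05},
    {"tx": 7, "ty": -3.6, "tz": 0, "rx": 0, "ry": 0, "rz": 0.1},
    {"tx": 10.5, "ty": -5.4, "tz": 0, "rx": 0, "ry": 0, "rz": 0.15},
    {"tx": 14, "ty": -7.2, "tz": 0, "rx": 0, "ry": 0, "rz": 0.2},
    {"tx": 17.5, "ty": -9, "tz": 0, "rx": 0, "ry": 0, "rz": 0.2}
  ],
  "claw": 4.5
}}

```text
time: 2.22
position: [0.3583, -0.4335, 0.2226]
tool_rot: [0.996, 0.085, 0.0, 0.0]
ft_force: [0.4, 0.8, -0.4]
grip_width: 0.0616
```

```bash
python3 -c "
from h import *
goto(.514,-.267,.22,-80.3)"
```

```text
p [ 0.3583 -0.4335  0.2226] yang -80.3 tilt [ 3.e-04 -2.e-04 -1.e+00] t 2.2167 F [ 0.38  0.77 -0.45] w 0.061554342240985174
delta cm [ 18.16 -13.79   0.27] rz -0.0
```

>>> {"method": "send_rows", "body": {
  "deltas": [
    {"tx": 3.2, "ty": -2.4, "tz": 0, "rx": 0, "ry": 0, "rz": 0},
    {"tx": 6.5, "ty": -4.9, "tz": 0, "rx": 0, "ry": 0, "rz": 0},
    {"tx": 9.8, "ty": -7.4, "tz": 0, "rx": 0, "ry": 0, "rz": 0},
    {"tx": 13, "ty": -9.9, "tz": 0, "rx": 0, "ry": 0, "rz": 0},
    {"tx": 16, "ty": -12.2, "tz": 0, "rx": 0, "ry": 0, "rz": 0}
  ]
}}

```text
time: 2.63
position: [0.4955, -0.2853, 0.2228]
tool_rot: [0.996, 0.086, 0.0, 0.0]
ft_force: [-0.4, -1.3, -0.4]
grip_width: 0.0454
```

>>> {"method": "send_rows", "body": {
  "deltas": [
    {"tx": 2.2, "ty": -1.6, "tz": 0, "rx": 0, "ry": 0, "rz": 0},
    {"tx": 2.2, "ty": -1.6, "tz": 0, "rx": 0, "ry": 0, "rz": 0},
    {"tx": 2.2, "ty": -1.6, "tz": 0, "rx": 0, "ry": 0, "rz": 0}
  ]
}}

```text
time: 2.88
position: [0.5139, -0.2665, 0.2226]
tool_rot: [0.996, 0.088, -0.0, 0.0]
ft_force: [0.1, -1.1, 0.5]
grip_width: 0.0449
```

```bash
python3 -c "
from h import *
goto(.514,-.268,.092,-80.2)
c,W=snap('wrist','b_wrist.png'); np.savez('b.npz',W=W)
X,Y,Z=W[...,0],W[...,1],W[...,2]
for lab,(a,b) in {'pale':(-.37,-.305),'dark':(-.30,-.235),'white':(-.23,-.16)}.items():
    m=(X>.4)&(X<.62)&(Y>a)&(Y<b)&(Z>.118)&(Z<.135)
    if m.sum()>20: print(lab,m.sum(),cv2.minAreaRect((W[m][:,:2]*1000).astype(np.float32)),np.median(W[m],0))
"
```

```text
p [ 0.5139 -0.2665  0.2226] yang -79.96 tilt [-1.e-04 -5.e-04 -1.e+00] t 2.8833 F [ 0.07 -1.1   0.5 ] w 0.04489197688253015
delta cm [-0.02  0.14 13.06] rz 0.0042
pale 1356 ((526.4652099609375, -335.08599853515625), (89.8178939819336, 10.860851287841797), 9.861738204956055) [ 0.52988557 -0.33382817  0.12601685]
dark 1112 ((514.85546875, -266.6122131347656), (89.37820434570312, 9.388681411743164), 9.962566375732422) [ 0.51766763 -0.26583985  0.12626567]
white 1339 ((502.6639099121094, -197.3249969482422), (89.42137145996094, 10.710996627807617), 9.763396263122559) [ 0.50577444 -0.1978148   0.12611556]
```

View pics/b_wrist.png

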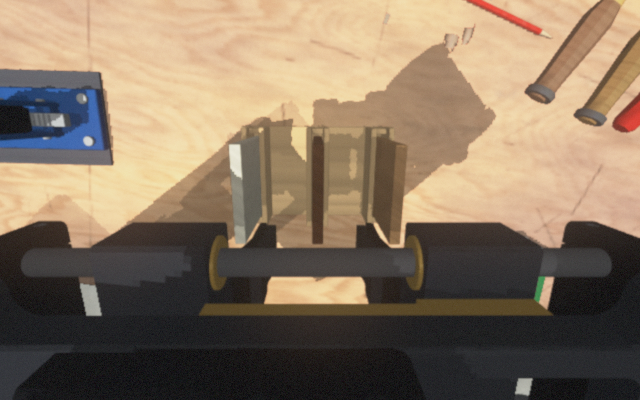

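The wrist picture shows the dark panel's top edge (column 318, rows 135–243) centred between the fingers. Descending to grasp.

>>> {"method": "send_rows", "body": {
  "deltas": [
    {"tx": 0, "ty": 0, "tz": 3.5, "rx": 0, "ry": 0, "rz": 0},
    {"tx": 0, "ty": 0, "tz": 7, "rx": 0, "ry": 0, "rz": 0},
    {"tx": 0, "ty": 0, "tz": 10.5, "rx": 0, "ry": 0, "rz": 0},
    {"tx": 0, "ty": 0, "tz": 13, "rx": 0, "ry": 0, "rz": 0},
    {"tx": 0, "ty": 0, "tz": 13, "rx": 0, "ry": 0, "rz": 0}
  ]
}}

```text
time: 3.35
position: [0.5087, -0.2669, 0.0876]
tool_rot: [0.996, 0.084, -0.004, -0.004]
ft_force: [0.0, 0.8, 0.4]
grip_width: 0.0449
```

>>> {"method": "send_rows", "body": {
  "deltas": [
    {"tx": 0, "ty": 0, "tz": 0, "rx": 0, "ry": 0, "rz": 0},
    {"tx": 0, "ty": 0, "tz": 0, "rx": 0, "ry": 0, "rz": 0},
    {"tx": 0, "ty": 0, "tz": 0, "rx": 0, "ry": 0, "rz": 0},
    {"tx": 0, "ty": 0, "tz": 0, "rx": 0, "ry": 0, "rz": 0},
    {"tx": 0, "ty": 0, "tz": 0, "rx": 0, "ry": 0, "rz": 0}
  ],
  "claw": 0.2,
  "squeeze": 25
}}

```text
time: 3.77
position: [0.514, -0.2685, 0.0943]
tool_rot: [0.996, 0.086, 0.001, 0.001]
ft_force: [0.1, 0.5, 0.8]
grip_width: 0.0196
```

>>> {"method": "send_rows", "body": {
  "deltas": [
    {"tx": 0, "ty": 0, "tz": 0, "rx": 0, "ry": 0, "rz": 0},
    {"tx": 0, "ty": 0, "tz": 0, "rx": 0, "ry": 0, "rz": 0},
    {"tx": 0, "ty": 0, "tz": 0, "rx": 0, "ry": 0, "rz": 0},
    {"tx": 0, "ty": 0, "tz": 0, "rx": 0, "ry": 0, "rz": 0},
    {"tx": 0, "ty": 0, "tz": 0, "rx": 0, "ry": 0, "rz": 0}
  ]
}}

```text
time: 4.18
position: [0.5136, -0.268, 0.0935]
tool_rot: [0.996, 0.086, 0.0, 0.0]
ft_force: [-0.6, -0.3, 6.4]
grip_width: 0.0098
```

```bash
python3 -c "
from h import *
goto(.514,-.268,.092,-80.2)
"
```

```text
p [ 0.5136 -0.268   0.0935] yang -80.15 tilt [ 1.e-03 -9.e-04 -1.e+00] t 4.1833 F [-0.59 -0.32  6.41] w 0.009816392959759895
delta cm [0.04 0.01 0.15] rz 0.0009
```

>>> {"method": "send_rows", "body": {
  "deltas": [
    {"tx": 0, "ty": 0, "tz": -1.2, "rx": 0, "ry": 0, "rz": 0},
    {"tx": 0, "ty": 0, "tz": -2.8, "rx": 0, "ry": 0, "rz": 0},
    {"tx": 0, "ty": 0, "tz": -4.6, "rx": 0, "ry": 0, "rz": 0},
    {"tx": 0, "ty": 0, "tz": -6.6, "rx": 0, "ry": 0, "rz": 0},
    {"tx": 0, "ty": 0, "tz": -8.8, "rx": 0, "ry": 0, "rz": 0}
  ]
}}

```text
time: 4.6
position: [0.5124, -0.267, 0.1804]
tool_rot: [0.996, 0.086, -0.001, -0.001]
ft_force: [1.3, 1.0, -1.6]
grip_width: 0.0099
```

>>> {"method": "send_rows", "body": {
  "deltas": [
    {"tx": 0, "ty": 0, "tz": -2.5, "rx": 0, "ry": 0, "rz": 0},
    {"tx": 0, "ty": 0, "tz": -5.2, "rx": 0, "ry": 0, "rz": 0},
    {"tx": 0, "ty": 0, "tz": -8, "rx": 0, "ry": 0, "rz": 0},
    {"tx": 0, "ty": 0, "tz": -10.5, "rx": 0, "ry": 0, "rz": 0},
    {"tx": 0, "ty": 0, "tz": -10.5, "rx": 0, "ry": 0, "rz": 0}
  ]
}}

```text
time: 5.02
position: [0.5157, -0.2695, 0.2909]
tool_rot: [0.996, 0.086, 0.004, 0.004]
ft_force: [0.6, -0.1, 0.3]
grip_width: 0.0099
```

```bash
python3 -c "
from h import *
goto(.5,.1,.285,-81.5)
c,W=snap('side','c_side.png')
c,W=snap('wrist','c_wrist.png')
"
```

```text
p [ 0.5157 -0.2695  0.2909] yang -80.14 tilt [ 0.0086 -0.0068 -0.9999] t 5.0167 F [ 0.57 -0.07  0.28] w 0.009917077464220497
delta cm [  4.78 -36.67   0.33] rz 0.0238
```

View pics/c_side.png

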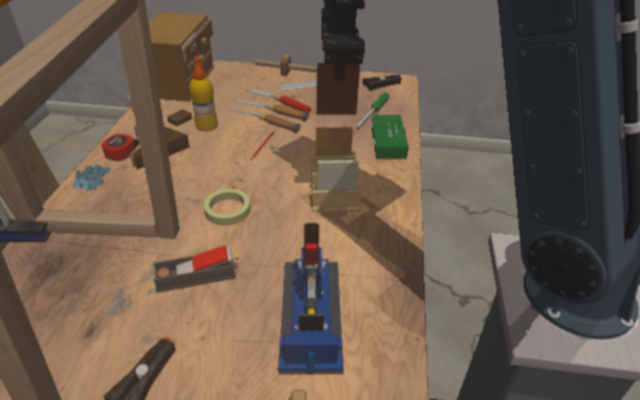

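View pics/c_wrist.png

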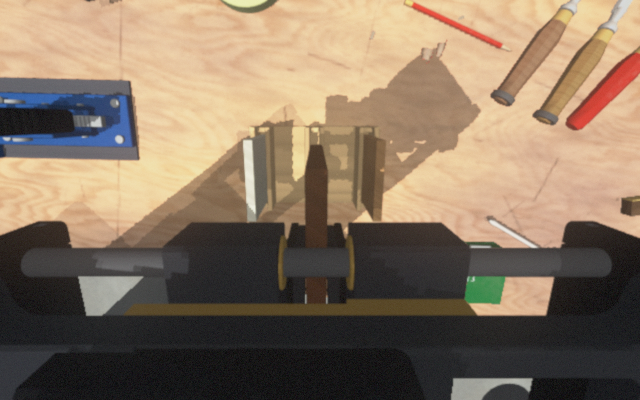

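Panel held and clear of the rack; the other two stay (side 338,175 and 334,140). Moving across towards the clamp.

>>> {"method": "send_rows", "body": {
  "deltas": [
    {"tx": 0, "ty": -2.5, "tz": 0, "rx": 0, "ry": 0, "rz": 0},
    {"tx": 0, "ty": -6, "tz": 0, "rx": 0, "ry": 0, "rz": 0},
    {"tx": 0, "ty": -9.8, "tz": 0, "rx": 0, "ry": 0, "rz": 0},
    {"tx": 0, "ty": -13.6, "tz": 0, "rx": 0, "ry": 0, "rz": 0},
    {"tx": 0, "ty": -17.4, "tz": 0, "rx": 0, "ry": 0, "rz": 0}
  ]
}}

```text
time: 5.53
position: [0.4813, -0.0942, 0.283]
tool_rot: [0.996, 0.085, -0.002, -0.001]
ft_force: [1.1, 0.1, -0.7]
grip_width: 0.0096
```

>>> {"method": "send_rows", "body": {
  "deltas": [
    {"tx": 0, "ty": -4, "tz": 0, "rx": 0, "ry": 0, "rz": 0},
    {"tx": 0, "ty": -8, "tz": 0, "rx": 0, "ry": 0, "rz": 0},
    {"tx": 0, "ty": -12, "tz": 0, "rx": 0, "ry": 0, "rz": 0},
    {"tx": 0, "ty": -16, "tz": 0, "rx": 0, "ry": 0, "rz": 0},
    {"tx": 0, "ty": -19.5, "tz": 0, "rx": 0, "ry": 0, "rz": 0}
  ]
}}

```text
time: 5.95
position: [0.4474, 0.0981, 0.2833]
tool_rot: [0.996, 0.086, -0.003, -0.001]
ft_force: [0.6, -0.1, -1.7]
grip_width: 0.0097
```

>>> {"method": "send_rows", "body": {
  "deltas": [
    {"tx": 0, "ty": -3, "tz": 0, "rx": 0, "ry": 0, "rz": 0},
    {"tx": 0, "ty": -4, "tz": 0, "rx": 0, "ry": 0, "rz": 0},
    {"tx": 0, "ty": -4, "tz": 0, "rx": 0, "ry": 0, "rz": 0},
    {"tx": 0, "ty": -4, "tz": 0, "rx": 0, "ry": 0, "rz": 0}
  ]
}}

```text
time: 6.28
position: [0.4425, 0.1349, 0.2843]
tool_rot: [0.996, 0.087, -0.001, 0.001]
ft_force: [-0.0, -0.9, -2.0]
grip_width: 0.0101
```

```bash
python3 -c "
from h import *
goto(.5,.2,.285,-81.5)
c,W=snap('wrist','d_wrist.png');np.savez('d.npz',W=W)
for l in ['slot','grip','trigger_mid','pad_face','bench_clamp']:
    for q in robot.tip_of(l,'wrist')[:1]:
        u,v=np.round(q['xy']).astype(int); print(l,q['xy'],q['p'],W[v,u].round(4))
X,Y,Z=W[...,0],W[...,1],W[...,2]
def rect(a,b,z0,z1,lab):
    m=(X>.4)&(X<.62)&(Y>a)&(Y<b)&(Z>z0)&(Z<z1)
    if m.sum()>20: print(lab,m.sum(),cv2.minAreaRect((W[m][:,:2]*1000).astype(np.float32)),np.median(W[m],0))
rect(0,.1,.154,.18,'grip')
rect(.19,.3,.066,.078,'anviltop')
rect(.12,.19,.05,.062,'pad')
"
```

```text
p [0.4425 0.1349 0.2843] yang -80.07 tilt [-0.0026 -0.0012 -1.    ] t 6.2833 F [-0.02 -0.95 -2.  ] w 0.010108464087804676
delta cm [ 6.78 -5.42 -0.09] rz 0.025
slot [273.4, 114.0] 0.92 [0.5015 0.2068 0.0052]
grip [407.0, 118.5] 0.62 [0.5226 0.0619 0.1453]
trigger_mid [373.1, 118.7] 0.67 [0.5159 0.0949 0.1526]
pad_face [294.7, 117.4] 0.7 [0.5036 0.1727 0.057 ]
bench_clamp [362.4, 117.4] 0.56 [0.5183 0.0895 0.0428]
grip 537 ((523.5341186523438, 54.014373779296875), (27.738967895507812, 16.389053344726562), 9.075845718383789) [0.52349338 0.05534673 0.16044399]
anviltop 1301 ((496.77606201171875, 226.63633728027344), (89.10838317871094, 20.33642578125), 8.451931953430176) [0.49903689 0.22627905 0.07019215]
pad 252 ((506.54962158203125, 168.74456787109375), (36.164146423339844, 35.2259521484375), 50.76974868774414) [0.50614944 0.16946664 0.05613471]
```

View pics/d_wrist.png

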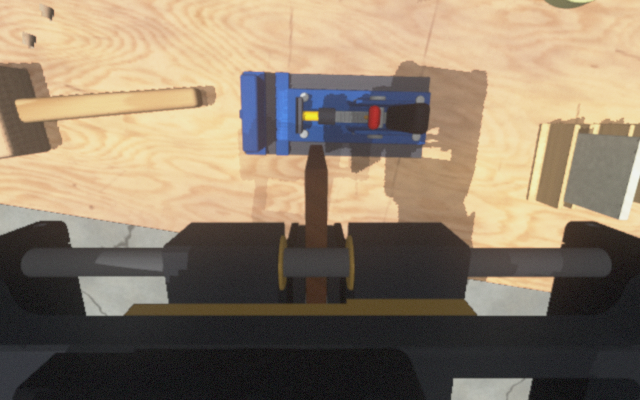

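```bash
python3 -c "
from h import *
p,R,o=pose()
W=np.load('d.npz')['W']; T=(W-p)@R
m=np.zeros(W.shape[:2],bool); m[146:215,298:332]=1
m&=(T[...,2]<-.02)&(T[...,2]>-.045)
print(m.sum()); t=T[m]*1000
print(cv2.minAreaRect(t[:,:2].astype(np.float32)), np.percentile(t,[1,50,99],axis=0).round(1))
for r in range(148,215,8):
    k=m[r]; print(r, (T[r][k]*1000)[[0,-1]].round(1) if k.sum()>1 else None)
goto(.4996,.2093,.2,-81.4)
"
```

```text
1106
((35.263465881347656, -2.421894073486328), (10.045683860778809, 20.640039443969727), 89.97344207763672) [[ 25.2  -7.1 -32.7]
 [ 36.5  -2.2 -31.3]
 [ 45.5   2.5 -21.3]]
148 None
156 None
164 None
172 [[ 43.8  -7.4 -29.8]
 [ 44.    2.5 -30.6]]
180 [[ 40.6  -7.  -31.3]
 [ 40.4   2.6 -30.2]]
188 [[ 37.   -7.  -31.4]
 [ 37.    2.2 -31.1]]
196 [[ 33.5  -7.  -31.8]
 [ 33.3   2.2 -30.6]]
204 [[ 29.6  -7.  -30.7]
 [ 30.    2.2 -32. ]]
212 [[ 26.1  -7.  -31.3]
 [ 25.9   2.3 -30.6]]
p [0.4436 0.1341 0.2855] yang -80.28 tilt [-1.e-04 -2.e-04 -1.e+00] t 6.5833 F [ 1.05  0.4  -1.59] w 0.009480628884090727
delta cm [ 6.79 -6.47  8.54] rz 0.0196
```

>>> {"method": "send_rows", "body": {
  "deltas": [
    {"tx": 2.2, "ty": -2, "tz": 1.5, "rx": 0, "ry": 0, "rz": 0.02},
    {"tx": 4.4, "ty": -4.1, "tz": 4, "rx": 0, "ry": 0, "rz": 0.02},
    {"tx": 6, "ty": -5.6, "tz": 7, "rx": 0, "ry": 0, "rz": 0.02},
    {"tx": 6.8, "ty": -6.3, "tz": 10, "rx": 0, "ry": 0, "rz": 0.02},
    {"tx": 6.8, "ty": -6.3, "tz": 11.5, "rx": 0, "ry": 0, "rz": 0.02}
  ]
}}

```text
time: 7.0
position: [0.5001, 0.2096, 0.1674]
tool_rot: [0.997, 0.076, -0.001, -0.0]
ft_force: [-0.4, -0.4, -1.7]
grip_width: 0.0096
```

>>> {"method": "send_rows", "body": {
  "deltas": [
    {"tx": 0, "ty": 0, "tz": 0, "rx": 0, "ry": 0, "rz": 0},
    {"tx": 0, "ty": 0, "tz": 0, "rx": 0, "ry": 0, "rz": 0},
    {"tx": 0, "ty": 0, "tz": 0, "rx": 0, "ry": 0, "rz": 0}
  ]
}}

```text
time: 7.25
position: [0.5004, 0.2085, 0.1716]
tool_rot: [0.997, 0.075, 0.001, -0.0]
ft_force: [0.4, 0.7, -1.7]
grip_width: 0.0097
```

```bash
python3 -c "
from h import *
goto(.5000,.2077,.1,-81.4)
c,W=snap('wrist','e_wrist.png');np.savez('e.npz',W=W)
c,W2=snap('side','e_side.png');np.savez('es.npz',W=W2)
X,Y,Z=W[...,0],W[...,1],W[...,2]
def rect(a,b,z0,z1,lab):
    m=(X>.4)&(X<.62)&(Y>a)&(Y<b)&(Z>z0)&(Z<z1)
    if m.sum()>20: print(lab,m.sum(),cv2.minAreaRect((W[m][:,:2]*1000).astype(np.float32)),np.percentile(W[m],[2,50,98],axis=0).round(4))
rect(.19,.3,.066,.075,'anviltop')
rect(.19,.23,.185,.202,'panel')
rect(.12,.19,.05,.062,'pad')
rect(.0,.1,.154,.18,'grip')
"
```

```text
p [0.5004 0.2085 0.1716] yang -81.36 tilt [ 2.e-03  3.e-04 -1.e+00] t 7.25 F [ 0.41  0.72 -1.69] w 0.009704095915118425
delta cm [-0.07  0.07  7.16] rz 0.0007
anviltop 1602 ((499.09637451171875, 227.74053955078125), (86.28900146484375, 19.192108154296875), 7.1848464012146) [[0.4697 0.2184 0.0679]
 [0.5087 0.2293 0.0702]
 [0.5407 0.2403 0.0716]]
panel 605 ((526.7769165039062, 215.1508331298828), (38.9293212890625, 28.35796356201172), 13.439115524291992) [[0.5074 0.198  0.1855]
 [0.5102 0.2164 0.1945]
 [0.5464 0.2245 0.2017]]
pad 422 ((506.39617919921875, 169.38555908203125), (43.47594451904297, 8.33120059967041), 8.97362232208252) [[0.4857 0.164  0.0507]
 [0.5072 0.17   0.056 ]
 [0.5273 0.1756 0.0575]]
grip 533 ((526.5194091796875, 58.72325134277344), (14.319961547851562, 26.554351806640625), 63.04397964477539) [[0.5134 0.0505 0.1543]
 [0.5322 0.0603 0.1576]
 [0.5374 0.0628 0.1614]]
```

View pics/e_wrist.png

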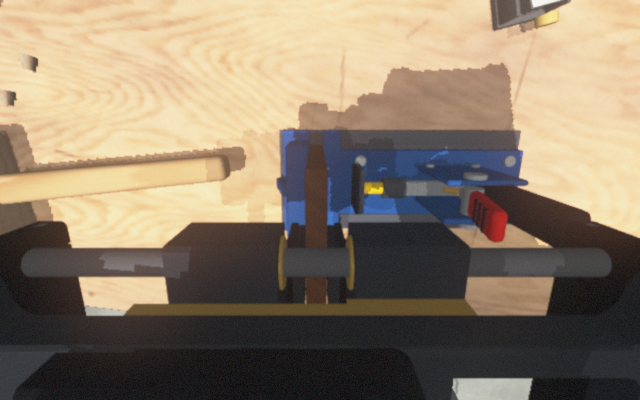

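View pics/e_side.png

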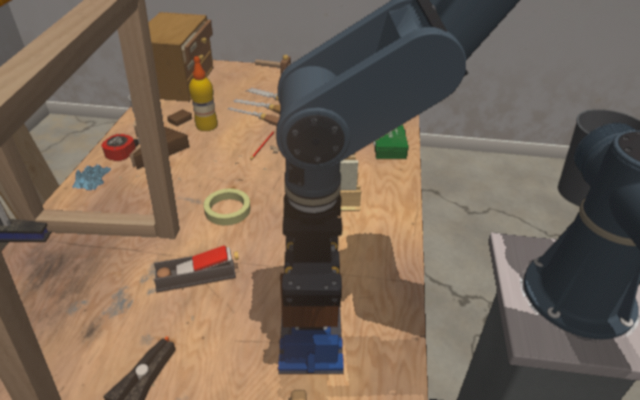

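>>> {"method": "send_rows", "body": {
  "deltas": [
    {"tx": -0.05, "ty": 0.06, "tz": 0.8, "rx": 0, "ry": 0, "rz": 0},
    {"tx": -0.05, "ty": 0.06, "tz": 1.8, "rx": 0, "ry": 0, "rz": 0},
    {"tx": -0.05, "ty": 0.06, "tz": 3, "rx": 0, "ry": 0, "rz": 0},
    {"tx": -0.05, "ty": 0.06, "tz": 4, "rx": 0, "ry": 0, "rz": 0},
    {"tx": -0.05, "ty": 0.06, "tz": 5, "rx": 0, "ry": 0, "rz": 0}
  ]
}}

```text
time: 7.77
position: [0.4987, 0.2081, 0.1196]
tool_rot: [0.997, 0.076, -0.0, 0.0]
ft_force: [-0.1, -0.4, -1.7]
grip_width: 0.0098
```

>>> {"method": "send_rows", "body": {
  "deltas": [
    {"tx": 0, "ty": 0, "tz": 0.4, "rx": 0, "ry": 0, "rz": 0},
    {"tx": 0, "ty": 0, "tz": 0.8, "rx": 0, "ry": 0, "rz": 0},
    {"tx": 0, "ty": 0, "tz": 1.2, "rx": 0, "ry": 0, "rz": 0},
    {"tx": 0, "ty": 0, "tz": 1.4, "rx": 0, "ry": 0, "rz": 0}
  ]
}}

```text
time: 8.1
position: [0.4991, 0.2083, 0.1061]
tool_rot: [0.997, 0.076, -0.0, 0.0]
ft_force: [0.7, -0.3, -1.5]
grip_width: 0.0099
```

```bash
python3 -c "
from h import *
goto(.5000,.2077,.0915,-81.4)
"
```

```text
p [0.4991 0.2083 0.1061] yang -81.3 tilt [-1.e-04 -0.e+00 -1.e+00] t 8.1 F [ 0.66 -0.31 -1.46] w 0.00989478056228744
delta cm [0.08 0.07 1.46] rz 0.0018
```

>>> {"method": "send_rows", "body": {
  "deltas": [
    {"tx": 0, "ty": 0, "tz": 0.3, "rx": 0, "ry": 0, "rz": 0},
    {"tx": 0, "ty": 0, "tz": 0.6, "rx": 0, "ry": 0, "rz": 0},
    {"tx": 0, "ty": 0, "tz": 0.8, "rx": 0, "ry": 0, "rz": 0},
    {"tx": 0, "ty": 0, "tz": 0.8, "rx": 0, "ry": 0, "rz": 0}
  ]
}}

```text
time: 8.43
position: [0.4989, 0.2082, 0.0983]
tool_rot: [0.997, 0.076, -0.0, 0.0]
ft_force: [-0.3, -0.1, -0.9]
grip_width: 0.0101
```

>>> {"method": "send_rows", "body": {
  "deltas": [
    {"tx": 0, "ty": 0, "tz": 0.3, "rx": 0, "ry": 0, "rz": 0},
    {"tx": 0, "ty": 0, "tz": 0.5, "rx": 0, "ry": 0, "rz": 0},
    {"tx": 0, "ty": 0, "tz": 0.5, "rx": 0, "ry": 0, "rz": 0}
  ]
}}

```text
time: 8.68
position: [0.4988, 0.2082, 0.0932]
tool_rot: [0.997, 0.076, -0.0, 0.0]
ft_force: [-0.4, -0.1, -0.3]
grip_width: 0.0104
```

>>> {"method": "send_rows", "body": {
  "deltas": [
    {"tx": 0, "ty": 0, "tz": 0.15, "rx": 0, "ry": 0, "rz": 0},
    {"tx": 0, "ty": 0, "tz": 0.25, "rx": 0, "ry": 0, "rz": 0},
    {"tx": 0, "ty": 0, "tz": 0.25, "rx": 0, "ry": 0, "rz": 0}
  ]
}}

```text
time: 8.93
position: [0.4991, 0.2083, 0.0915]
tool_rot: [0.997, 0.076, 0.0, -0.0]
ft_force: [-1.4, 0.5, 2.8]
grip_width: 0.0103
```

>>> {"method": "send_rows", "body": {
  "deltas": [
    {"tx": 0, "ty": -0.05, "tz": 0, "rx": 0, "ry": 0, "rz": 0},
    {"tx": 0, "ty": -0.1, "tz": 0, "rx": 0, "ry": 0, "rz": 0},
    {"tx": 0, "ty": -0.15, "tz": 0, "rx": 0, "ry": 0, "rz": 0},
    {"tx": 0, "ty": -0.15, "tz": 0, "rx": 0, "ry": 0, "rz": 0}
  ]
}}

```text
time: 9.27
position: [0.4991, 0.2093, 0.0915]
tool_rot: [0.997, 0.076, 0.0, 0.001]
ft_force: [-1.7, -2.8, 5.2]
grip_width: 0.0095
```

>>> {"method": "send_rows", "body": {
  "deltas": [
    {"tx": 0, "ty": 0, "tz": 0, "rx": 0, "ry": 0, "rz": 0},
    {"tx": 0, "ty": 0, "tz": 0, "rx": 0, "ry": 0, "rz": 0},
    {"tx": 0, "ty": 0, "tz": 0, "rx": 0, "ry": 0, "rz": 0},
    {"tx": 0, "ty": 0, "tz": 0, "rx": 0, "ry": 0, "rz": 0},
    {"tx": 0, "ty": 0, "tz": 0, "rx": 0, "ry": 0, "rz": 0}
  ],
  "claw": 3.5
}}

```text
time: 9.68
position: [0.4988, 0.2099, 0.0908]
tool_rot: [0.997, 0.076, -0.0, -0.0]
ft_force: [0.5, 0.1, 0.4]
grip_width: 0.0323
```

```bash
python3 -c "
from h import *
goto(.5000,.2077,.0915,-81.4)
c,W=snap('wrist','f_wrist.png')
"
```

```text
p [0.4988 0.2099 0.0908] yang -81.3 tilt [-3.e-04  1.e-04 -1.e+00] t 9.6833 F [0.49 0.07 0.38] w 0.03227310587689702
delta cm [ 0.09  0.23 -0.07] rz 0.0017
```

View pics/f_wrist.png

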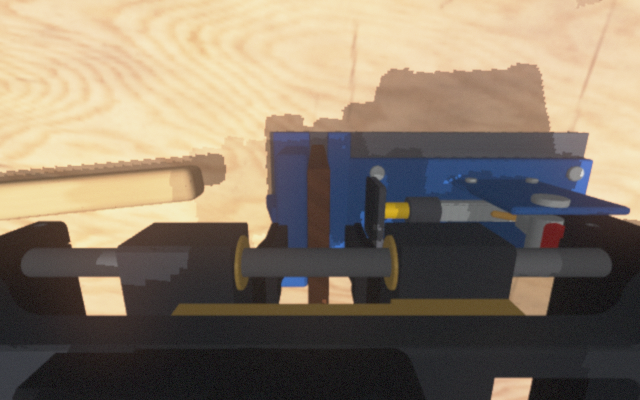

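Panel released, standing against the anvil (columns 308–328) between the open fingers. Now rising and going over to the trigger.

>>> {"method": "send_rows", "body": {
  "deltas": [
    {"tx": 0, "ty": 0, "tz": -2, "rx": 0, "ry": 0, "rz": 0},
    {"tx": 0, "ty": 0, "tz": -5, "rx": 0, "ry": 0, "rz": 0},
    {"tx": 0, "ty": 0, "tz": -8.5, "rx": 0, "ry": 0, "rz": 0},
    {"tx": 0, "ty": 0, "tz": -12, "rx": 0, "ry": 0, "rz": 0},
    {"tx": 0, "ty": 0, "tz": -15, "rx": 0, "ry": 0, "rz": 0}
  ]
}}

```text
time: 10.15
position: [0.499, 0.2099, 0.2431]
tool_rot: [0.997, 0.076, 0.001, -0.0]
ft_force: [1.4, 0.4, -0.1]
grip_width: 0.0352
```

>>> {"method": "send_rows", "body": {
  "deltas": [
    {"tx": 0, "ty": 3, "tz": 0, "rx": 0, "ry": 0, "rz": 0},
    {"tx": 0, "ty": 6.5, "tz": 0, "rx": 0, "ry": 0, "rz": 0},
    {"tx": 0, "ty": 10, "tz": 0, "rx": 0, "ry": 0, "rz": 0},
    {"tx": 0, "ty": 13, "tz": 0, "rx": 0, "ry": 0, "rz": 0},
    {"tx": 0, "ty": 15.2, "tz": 0, "rx": 0, "ry": 0, "rz": 0}
  ],
  "claw": 8
}}

```text
time: 10.57
position: [0.522, 0.0572, 0.2412]
tool_rot: [0.997, 0.075, 0.0, 0.0]
ft_force: [0.7, -0.1, 0.1]
grip_width: 0.0606
```

>>> {"method": "send_rows", "body": {
  "deltas": [
    {"tx": 0, "ty": 0, "tz": 0, "rx": 0, "ry": 0, "rz": 0},
    {"tx": 0, "ty": 0, "tz": 0, "rx": 0, "ry": 0, "rz": 0},
    {"tx": 0, "ty": 0, "tz": 0, "rx": 0, "ry": 0, "rz": 0}
  ]
}}

```text
time: 10.82
position: [0.5214, 0.06, 0.2409]
tool_rot: [0.997, 0.076, -0.0, -0.0]
ft_force: [-0.1, -0.1, -0.1]
grip_width: 0.0768
```

```bash
python3 -c "
from h import *
goto(.5217,.0592,.111,-81.4)
c,W=snap('top','g_top.png')
c,W2=snap('side','g_side.png')
c,W=snap('wrist','g_wrist.png')
for W,l in((W2,'s'),(W,'w')):
    X,Y,Z=W[...,0],W[...,1],W[...,2]
    def rect(a,b,z0,z1,lab):
        m=(X>.4)&(X<.62)&(Y>a)&(Y<b)&(Z>z0)&(Z<z1)
        if m.sum()>20: print(l,lab,m.sum(),cv2.minAreaRect((W[m][:,:2]*1000).astype(np.float32)),np.percentile(W[m],[2,50,98],axis=0).round(4))
    rect(.18,.24,.118,.13,'panel')
    rect(.0,.075,.157,.17,'grip')
    rect(.19,.3,.066,.075,'anviltop')
"
python3 -c "
import cv2
a=cv2.imread('pics/g_top.png')[150:270,150:320];b=cv2.imread('pics/g_side.png')[180:380,200:420];
cv2.imwrite('pics/g2.png',cv2.hconcat([cv2.resize(a,(400,282)),cv2.resize(b,(310,282))]))"
```

```text
p [0.5214 0.06   0.2409] yang -81.32 tilt [-7.e-04  7.e-04 -1.e+00] t 10.8167 F [-0.05 -0.08 -0.12] w 0.07676802336865876
delta cm [ 0.02  0.09 12.99] rz 0.0014
s panel 427 ((500.3460388183594, 209.5121307373047), (88.8516616821289, 13.086118698120117), 8.363924980163574) [[0.4579 0.2005 0.1181]
 [0.5012 0.2102 0.1242]
 [0.5429 0.2194 0.1266]]
s grip 100 ((524.08251953125, 53.51318359375), (24.947402954101562, 17.611705780029297), 8.107211112976074) [[0.5118 0.0444 0.1576]
 [0.5238 0.0554 0.1606]
 [0.5361 0.0617 0.1629]]
s anviltop 785 ((498.6501770019531, 223.99363708496094), (89.73454284667969, 24.987220764160156), 8.335199356079102) [[0.4563 0.2079 0.0665]
 [0.4985 0.2244 0.0704]
 [0.5412 0.2393 0.0738]]
w panel 1116 ((505.16455078125, 210.74859619140625), (78.99848937988281, 11.40192699432373), 9.069315910339355) [[0.4692 0.2012 0.1185]
 [0.5081 0.21   0.1241]
 [0.5432 0.2192 0.1257]]
w grip 555 ((523.771484375, 53.55375671386719), (26.51894187927246, 15.06783676147461), 8.907395362854004) [[0.5112 0.046  0.1574]
 [0.5246 0.0538 0.1605]
 [0.5364 0.0614 0.1623]]
w anviltop 313 ((504.4847106933594, 207.70773315429688), (93.22354125976562, 29.223957061767578), 27.575284957885742) [[0.4583 0.1989 0.0661]
 [0.5079 0.2067 0.0701]
 [0.544  0.238  0.0747]]
```

View pics/g2.png

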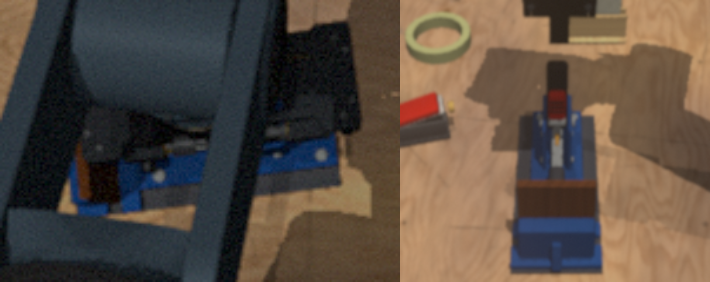

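View pics/g_wrist.png

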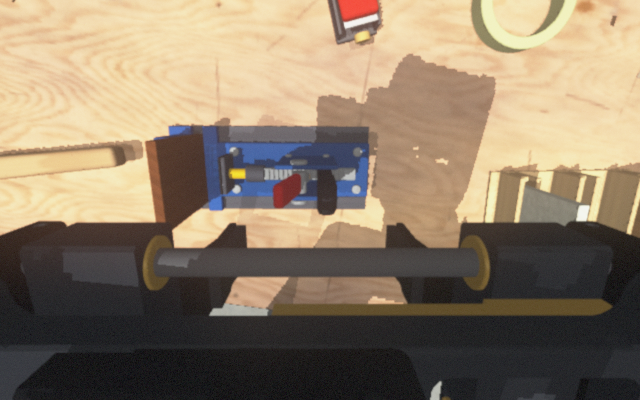

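Panel stands in the slot (side view upright; top at z 0.124). Grip and trigger lie between the fingers in the wrist view. Descending.

>>> {"method": "send_rows", "body": {
  "deltas": [
    {"tx": 0.05, "ty": 0.05, "tz": 2.5, "rx": 0, "ry": 0, "rz": 0},
    {"tx": 0.05, "ty": 0.05, "tz": 5, "rx": 0, "ry": 0, "rz": 0},
    {"tx": 0.05, "ty": 0.05, "tz": 7.5, "rx": 0, "ry": 0, "rz": 0},
    {"tx": 0.05, "ty": 0.05, "tz": 10, "rx": 0, "ry": 0, "rz": 0},
    {"tx": 0.05, "ty": 0.05, "tz": 11.5, "rx": 0, "ry": 0, "rz": 0}
  ]
}}

```text
time: 11.38
position: [0.5209, 0.0603, 0.1239]
tool_rot: [0.997, 0.077, -0.002, -0.0]
ft_force: [-0.3, 0.6, 1.0]
grip_width: 0.0798
```

>>> {"method": "send_rows", "body": {
  "deltas": [
    {"tx": 0, "ty": 0, "tz": 0.8, "rx": 0, "ry": 0, "rz": 0},
    {"tx": 0, "ty": 0, "tz": 1.5, "rx": 0, "ry": 0, "rz": 0},
    {"tx": 0, "ty": 0, "tz": 1.5, "rx": 0, "ry": 0, "rz": 0}
  ]
}}

```text
time: 11.63
position: [0.5219, 0.0597, 0.1102]
tool_rot: [0.997, 0.076, -0.001, -0.0]
ft_force: [-0.0, -0.2, -0.1]
grip_width: 0.08
```

```bash
python3 -c "
from h import *
goto(.5217,.0592,.111,-81.4)
c,W=snap('wrist','i_wrist.png')
c,W=snap('side','i_side.png')
"
```

```text
p [0.5219 0.0597 0.1102] yang -81.25 tilt [-1.6e-03  2.0e-04 -1.0e+00] t 11.6333 F [-0.04 -0.24 -0.13] w 0.07995025029947186
delta cm [-0.03  0.04 -0.08] rz 0.0027
```

View pics/i_wrist.png

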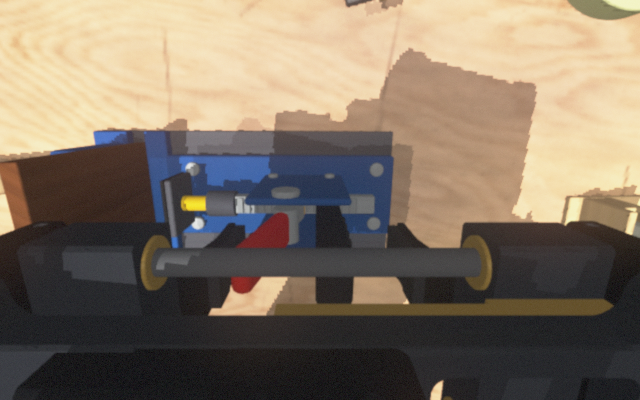

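View pics/i_side.png

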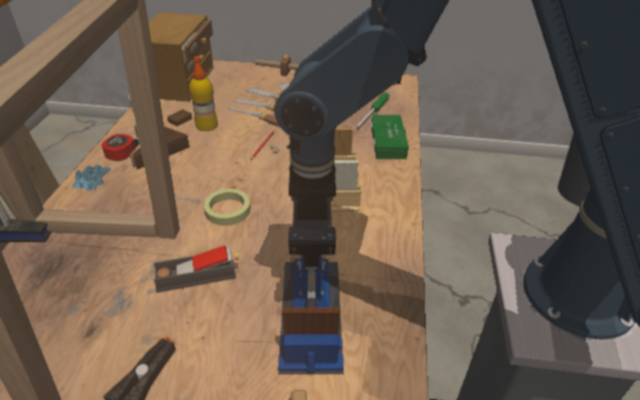

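>>> {"method": "send_rows", "body": {
  "deltas": [
    {"tx": 0, "ty": 0, "tz": 0, "rx": 0, "ry": 0, "rz": 0},
    {"tx": 0, "ty": 0, "tz": 0, "rx": 0, "ry": 0, "rz": 0},
    {"tx": 0, "ty": 0, "tz": 0, "rx": 0, "ry": 0, "rz": 0},
    {"tx": 0, "ty": 0, "tz": 0, "rx": 0, "ry": 0, "rz": 0},
    {"tx": 0, "ty": 0, "tz": 0, "rx": 0, "ry": 0, "rz": 0}
  ],
  "claw": 2.8,
  "squeeze": 18
}}

```text
time: 12.15
position: [0.5226, 0.0598, 0.1118]
tool_rot: [0.997, 0.076, 0.001, -0.001]
ft_force: [-0.6, 4.5, 2.4]
grip_width: 0.0544
```

>>> {"method": "send_rows", "body": {
  "deltas": [
    {"tx": 0, "ty": 0, "tz": 0, "rx": 0, "ry": 0, "rz": 0},
    {"tx": 0, "ty": 0, "tz": 0, "rx": 0, "ry": 0, "rz": 0},
    {"tx": 0, "ty": 0, "tz": 0, "rx": 0, "ry": 0, "rz": 0},
    {"tx": 0, "ty": 0, "tz": 0, "rx": 0, "ry": 0, "rz": 0},
    {"tx": 0, "ty": 0, "tz": 0, "rx": 0, "ry": 0, "rz": 0}
  ]
}}

```text
time: 12.57
position: [0.5223, 0.0606, 0.1118]
tool_rot: [0.997, 0.075, 0.0, -0.001]
ft_force: [-1.8, 7.6, 6.4]
grip_width: 0.0327
```

>>> {"method": "send_rows", "body": {
  "deltas": [
    {"tx": 0, "ty": 0, "tz": 0, "rx": 0, "ry": 0, "rz": 0},
    {"tx": 0, "ty": 0, "tz": 0, "rx": 0, "ry": 0, "rz": 0},
    {"tx": 0, "ty": 0, "tz": 0, "rx": 0, "ry": 0, "rz": 0}
  ]
}}

```text
time: 12.82
position: [0.5223, 0.0606, 0.1118]
tool_rot: [0.997, 0.075, 0.0, -0.002]
ft_force: [-1.0, 7.4, 6.8]
grip_width: 0.0331
```

```bash
python3 -c "
from h import *
goto(.5217,.0592,.111,-81.4)
c,W=snap('wrist','j_wrist.png')
"
```

```text
p [0.5223 0.0606 0.1118] yang -81.42 tilt [ 4.e-04  3.e-03 -1.e+00] t 12.8167 F [-1.    7.37  6.8 ] w 0.03311320900505215
delta cm [-0.08  0.13  0.08] rz -0.0003
```

View pics/j_wrist.png

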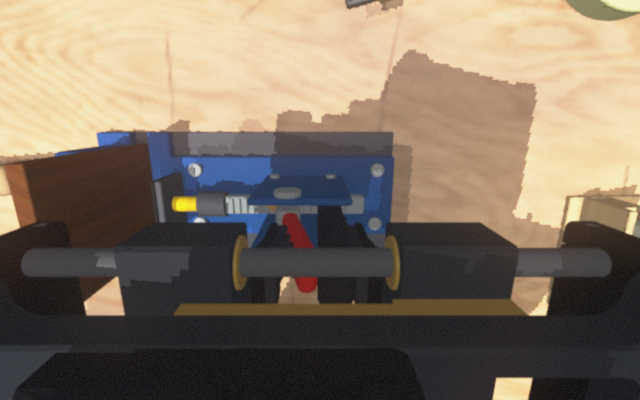

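>>> {"method": "send_rows", "body": {
  "deltas": [
    {"tx": 0, "ty": 0, "tz": 0, "rx": 0, "ry": 0, "rz": 0},
    {"tx": 0, "ty": 0, "tz": 0, "rx": 0, "ry": 0, "rz": 0},
    {"tx": 0, "ty": 0, "tz": 0, "rx": 0, "ry": 0, "rz": 0},
    {"tx": 0, "ty": 0, "tz": 0, "rx": 0, "ry": 0, "rz": 0},
    {"tx": 0, "ty": 0, "tz": 0, "rx": 0, "ry": 0, "rz": 0}
  ],
  "claw": 8
}}

```text
time: 13.28
position: [0.5224, 0.0584, 0.1108]
tool_rot: [0.997, 0.076, -0.0, 0.0]
ft_force: [-0.2, -0.1, 0.3]
grip_width: 0.0586
```

>>> {"method": "send_rows", "body": {
  "deltas": [
    {"tx": 0, "ty": 0, "tz": 0, "rx": 0, "ry": 0, "rz": 0},
    {"tx": 0, "ty": 0, "tz": 0, "rx": 0, "ry": 0, "rz": 0},
    {"tx": 0, "ty": 0, "tz": 0, "rx": 0, "ry": 0, "rz": 0},
    {"tx": 0, "ty": 0, "tz": 0, "rx": 0, "ry": 0, "rz": 0},
    {"tx": 0, "ty": 0, "tz": 0, "rx": 0, "ry": 0, "rz": 0}
  ]
}}

```text
time: 13.7
position: [0.5223, 0.0591, 0.1109]
tool_rot: [0.997, 0.076, -0.0, -0.0]
ft_force: [-0.6, 0.9, -1.0]
grip_width: 0.0793
```

>>> {"method": "send_rows", "body": {
  "deltas": [
    {"tx": 0, "ty": 0, "tz": 0, "rx": 0, "ry": 0, "rz": 0},
    {"tx": 0, "ty": 0, "tz": 0, "rx": 0, "ry": 0, "rz": 0},
    {"tx": 0, "ty": 0, "tz": 0, "rx": 0, "ry": 0, "rz": 0},
    {"tx": 0, "ty": 0, "tz": 0, "rx": 0, "ry": 0, "rz": 0},
    {"tx": 0, "ty": 0, "tz": 0, "rx": 0, "ry": 0, "rz": 0}
  ]
}}

```text
time: 14.12
position: [0.5224, 0.0591, 0.1111]
tool_rot: [0.997, 0.076, -0.0, 0.0]
ft_force: [0.5, 0.4, -0.2]
grip_width: 0.0796
```

```bash
python3 -c "
from h import *
goto(.5217,.0592,.111,-81.4)
c,W=snap('wrist','k_wrist.png');np.savez('k.npz',W=W)
"
python3 -c "
import cv2
a=cv2.hconcat([cv2.imread(f'pics/{k}_wrist.png')[130:300,0:400] for k in 'ik'])
cv2.imwrite('pics/k2.png',a)"
```

```text
p [0.5224 0.0591 0.1111] yang -81.3 tilt [-0. -0. -1.] t 14.1167 F [ 0.55  0.35 -0.22] w 0.07959907612916249
delta cm [-0.06 -0.03  0.01] rz 0.0017
```

View pics/k2.png

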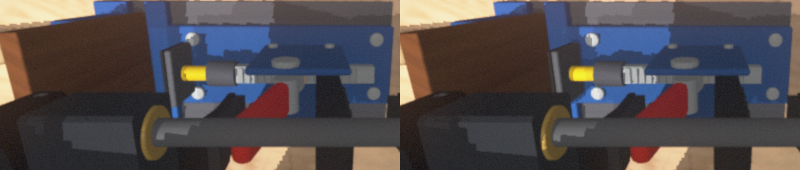

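The rod advanced about 11 px and stayed on release. Second pump.

>>> {"method": "send_rows", "body": {
  "deltas": [
    {"tx": 0, "ty": 0, "tz": 0, "rx": 0, "ry": 0, "rz": 0},
    {"tx": 0, "ty": 0, "tz": 0, "rx": 0, "ry": 0, "rz": 0},
    {"tx": 0, "ty": 0, "tz": 0, "rx": 0, "ry": 0, "rz": 0},
    {"tx": 0, "ty": 0, "tz": 0, "rx": 0, "ry": 0, "rz": 0},
    {"tx": 0, "ty": 0, "tz": 0, "rx": 0, "ry": 0, "rz": 0}
  ],
  "claw": 2.8
}}

```text
time: 14.58
position: [0.5223, 0.06, 0.1114]
tool_rot: [0.997, 0.076, 0.0, -0.001]
ft_force: [-0.5, 4.7, 3.6]
grip_width: 0.0548
```

>>> {"method": "send_rows", "body": {
  "deltas": [
    {"tx": 0, "ty": 0, "tz": 0, "rx": 0, "ry": 0, "rz": 0},
    {"tx": 0, "ty": 0, "tz": 0, "rx": 0, "ry": 0, "rz": 0},
    {"tx": 0, "ty": 0, "tz": 0, "rx": 0, "ry": 0, "rz": 0},
    {"tx": 0, "ty": 0, "tz": 0, "rx": 0, "ry": 0, "rz": 0},
    {"tx": 0, "ty": 0, "tz": 0, "rx": 0, "ry": 0, "rz": 0}
  ]
}}

```text
time: 15.0
position: [0.5221, 0.0606, 0.1116]
tool_rot: [0.997, 0.075, 0.0, -0.001]
ft_force: [-1.1, 7.2, 5.4]
grip_width: 0.0331
```

>>> {"method": "send_rows", "body": {
  "deltas": [
    {"tx": 0, "ty": 0, "tz": 0, "rx": 0, "ry": 0, "rz": 0},
    {"tx": 0, "ty": 0, "tz": 0, "rx": 0, "ry": 0, "rz": 0},
    {"tx": 0, "ty": 0, "tz": 0, "rx": 0, "ry": 0, "rz": 0}
  ]
}}

```text
time: 15.25
position: [0.5221, 0.0606, 0.1116]
tool_rot: [0.997, 0.075, -0.0, -0.002]
ft_force: [-0.5, 6.8, 6.7]
grip_width: 0.0332
```

>>> {"method": "send_rows", "body": {
  "deltas": [
    {"tx": 0, "ty": 0, "tz": 0, "rx": 0, "ry": 0, "rz": 0},
    {"tx": 0, "ty": 0, "tz": 0, "rx": 0, "ry": 0, "rz": 0},
    {"tx": 0, "ty": 0, "tz": 0, "rx": 0, "ry": 0, "rz": 0},
    {"tx": 0, "ty": 0, "tz": 0, "rx": 0, "ry": 0, "rz": 0},
    {"tx": 0, "ty": 0, "tz": 0, "rx": 0, "ry": 0, "rz": 0}
  ],
  "claw": 8
}}

```text
time: 15.67
position: [0.5226, 0.0585, 0.1109]
tool_rot: [0.997, 0.076, 0.0, 0.0]
ft_force: [-0.0, -1.1, 0.0]
grip_width: 0.0586
```

>>> {"method": "send_rows", "body": {
  "deltas": [
    {"tx": 0, "ty": 0, "tz": 0, "rx": 0, "ry": 0, "rz": 0},
    {"tx": 0, "ty": 0, "tz": 0, "rx": 0, "ry": 0, "rz": 0},
    {"tx": 0, "ty": 0, "tz": 0, "rx": 0, "ry": 0, "rz": 0},
    {"tx": 0, "ty": 0, "tz": 0, "rx": 0, "ry": 0, "rz": 0},
    {"tx": 0, "ty": 0, "tz": 0, "rx": 0, "ry": 0, "rz": 0}
  ]
}}

```text
time: 16.08
position: [0.5223, 0.0591, 0.1109]
tool_rot: [0.997, 0.076, -0.0, -0.0]
ft_force: [-0.7, 1.2, -0.0]
grip_width: 0.0797
```

>>> {"method": "send_rows", "body": {
  "deltas": [
    {"tx": 0, "ty": 0, "tz": 0, "rx": 0, "ry": 0, "rz": 0},
    {"tx": 0, "ty": 0, "tz": 0, "rx": 0, "ry": 0, "rz": 0},
    {"tx": 0, "ty": 0, "tz": 0, "rx": 0, "ry": 0, "rz": 0},
    {"tx": 0, "ty": 0, "tz": 0, "rx": 0, "ry": 0, "rz": 0},
    {"tx": 0, "ty": 0, "tz": 0, "rx": 0, "ry": 0, "rz": 0}
  ]
}}

```text
time: 16.5
position: [0.5224, 0.0591, 0.1111]
tool_rot: [0.997, 0.076, 0.0, 0.0]
ft_force: [-0.3, -0.2, 0.0]
grip_width: 0.0804
```

```bash
python3 -c "
from h import *
goto(.5217,.0592,.111,-81.4)
c,W=snap('wrist','l_wrist.png');np.savez('l.npz',W=W)
c,W=snap('side','l_side.png')
"
python3 -c "
import cv2
a=cv2.hconcat([cv2.imread(f'pics/{k}_wrist.png')[130:300,0:400] for k in 'kl'])
b=cv2.resize(cv2.imread('pics/l_side.png')[220:380,240:380],(525,600))[200:600]
b=cv2.copyMakeBorder(b,0,0,0,275,cv2.BORDER_CONSTANT)
cv2.imwrite('pics/l2.png',cv2.vconcat([a,b]))"
```

```text
p [0.5224 0.0591 0.1111] yang -81.29 tilt [ 0.e+00 -1.e-04 -1.e+00] t 16.5 F [-0.25 -0.24  0.03] w 0.08044033239680314
delta cm [-0.07 -0.02  0.01] rz 0.0019
```

View pics/l2.png

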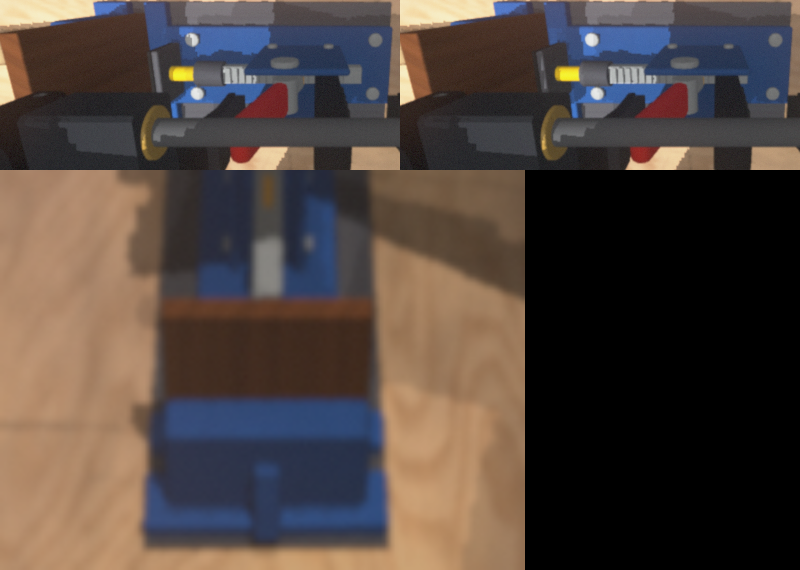

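```bash
python3 -c "
from h import *
ex=np.array([-.1495,.9888]); O=np.array([.5189,.0780])
for f in 'kl':
    W=np.load(f+'.npz')['W']; w=(W[...,:2]-O); cx=w@ex*1000; cy=(-w[...,0]*ex[1]+w[...,1]*ex[0])*1000; Z=W[...,2]*1000
    for r in (180,186,192,198):
        print(f,r,[(u,int(cx[r,u]),int(cy[r,u]),int(Z[r,u])) for u in range(128,172,3) if np.isfinite(cx[r,u])])
    # pad: z~ 15..58, cy -22..22
    m=(Z>25)&(Z<58)&(abs(cy)<23)&(cx>70)&(cx<124); h=np.histogram(cx[m],bins=range(70,126,2)); print(f,list(zip(h[1],h[0])))
"
```

```text
k 180 [(128, 128, -20, 38), (131, 128, -19, 35), (134, 129, -18, 29), (137, 128, -17, 27), (140, 128, -16, 23), (143, 129, -15, 16), (146, 128, -15, 13), (149, 128, -14, 9), (152, 103, -22, 50), (155, 100, -22, 50), (158, 98, -22, 50), (161, 97, -22, 48), (164, 97, -21, 45), (167, 96, -20, 41), (170, 96, -19, 36)]
k 186 [(128, 128, -15, 39), (131, 128, -14, 35), (134, 128, -13, 31), (137, 128, -12, 27), (140, 129, -11, 23), (143, 129, -10, 18), (146, 128, -10, 15), (149, 102, -19, 56), (152, 101, -19, 55), (155, 98, -19, 56), (158, 97, -19, 54), (161, 97, -18, 50), (164, 97, -17, 45), (167, 97, -15, 41), (170, 97, -14, 36)]
k 192 [(128, 128, -11, 41), (131, 128, -10, 36), (134, 128, -9, 33), (137, 128, -8, 28), (140, 128, -7, 24), (143, 128, -6, 20), (146, 129, -4, 15), (149, 103, -14, 56), (152, 101, -14, 56), (155, 99, -14, 56), (158, 97, -14, 55), (161, 97, -13, 51), (164, 97, -12, 47), (167, 96, -11, 43), (170, 97, -10, 37)]
k 198 [(128, 129, -6, 41), (131, 129, -5, 37), (134, 128, -4, 33), (137, 128, -3, 30), (140, 129, -2, 25), (143, 128, 0, 21), (146, 128, 0, 17), (149, 104, -
[... 2358 characters left out ...]
np.int64(78), np.int64(65)), (np.int64(80), np.int64(67)), (np.int64(82), np.int64(71)), (np.int64(84), np.int64(64)), (np.int64(86), np.int64(59)), (np.int64(88), np.int64(6)), (np.int64(90), np.int64(31)), (np.int64(92), np.int64(36)), (np.int64(94), np.int64(38)), (np.int64(96), np.int64(33)), (np.int64(98), np.int64(36)), (np.int64(100), np.int64(38)), (np.int64(102), np.int64(34)), (np.int64(104), np.int64(39)), (np.int64(106), np.int64(220)), (np.int64(108), np.int64(740)), (np.int64(110), np.int64(128)), (np.int64(112), np.int64(127)), (np.int64(114), np.int64(117)), (np.int64(116), np.int64(6)), (np.int64(118), np.int64(0)), (np.int64(120), np.int64(0)), (np.int64(122), np.int64(0))]
```

Depth gives a remaining gap of about 12 mm with 11.2 mm per pump: pump 3 should leave ~1 mm and pump 4 should press the stem ~10 mm.

>>> {"method": "send_rows", "body": {
  "deltas": [
    {"tx": 0, "ty": 0, "tz": 0, "rx": 0, "ry": 0, "rz": 0},
    {"tx": 0, "ty": 0, "tz": 0, "rx": 0, "ry": 0, "rz": 0},
    {"tx": 0, "ty": 0, "tz": 0, "rx": 0, "ry": 0, "rz": 0},
    {"tx": 0, "ty": 0, "tz": 0, "rx": 0, "ry": 0, "rz": 0},
    {"tx": 0, "ty": 0, "tz": 0, "rx": 0, "ry": 0, "rz": 0}
  ],
  "claw": 2.8
}}

```text
time: 17.02
position: [0.5223, 0.06, 0.1114]
tool_rot: [0.997, 0.076, 0.0, -0.001]
ft_force: [-1.1, 5.0, 3.4]
grip_width: 0.0548
```

>>> {"method": "send_rows", "body": {
  "deltas": [
    {"tx": 0, "ty": 0, "tz": 0, "rx": 0, "ry": 0, "rz": 0},
    {"tx": 0, "ty": 0, "tz": 0, "rx": 0, "ry": 0, "rz": 0},
    {"tx": 0, "ty": 0, "tz": 0, "rx": 0, "ry": 0, "rz": 0},
    {"tx": 0, "ty": 0, "tz": 0, "rx": 0, "ry": 0, "rz": 0},
    {"tx": 0, "ty": 0, "tz": 0, "rx": 0, "ry": 0, "rz": 0}
  ]
}}

```text
time: 17.43
position: [0.522, 0.0607, 0.1116]
tool_rot: [0.997, 0.075, -0.0, -0.001]
ft_force: [-1.2, 6.7, 5.0]
grip_width: 0.0329
```

>>> {"method": "send_rows", "body": {
  "deltas": [
    {"tx": 0, "ty": 0, "tz": 0, "rx": 0, "ry": 0, "rz": 0},
    {"tx": 0, "ty": 0, "tz": 0, "rx": 0, "ry": 0, "rz": 0},
    {"tx": 0, "ty": 0, "tz": 0, "rx": 0, "ry": 0, "rz": 0}
  ]
}}

```text
time: 17.68
position: [0.5221, 0.0606, 0.1116]
tool_rot: [0.997, 0.075, -0.0, -0.002]
ft_force: [-2.1, 6.3, 5.5]
grip_width: 0.0328
```

>>> {"method": "send_rows", "body": {
  "deltas": [
    {"tx": 0, "ty": 0, "tz": 0, "rx": 0, "ry": 0, "rz": 0},
    {"tx": 0, "ty": 0, "tz": 0, "rx": 0, "ry": 0, "rz": 0},
    {"tx": 0, "ty": 0, "tz": 0, "rx": 0, "ry": 0, "rz": 0},
    {"tx": 0, "ty": 0, "tz": 0, "rx": 0, "ry": 0, "rz": 0},
    {"tx": 0, "ty": 0, "tz": 0, "rx": 0, "ry": 0, "rz": 0}
  ],
  "claw": 8
}}

```text
time: 18.1
position: [0.5226, 0.0585, 0.1109]
tool_rot: [0.997, 0.076, 0.0, 0.0]
ft_force: [-0.1, 0.9, 0.1]
grip_width: 0.0585
```

>>> {"method": "send_rows", "body": {
  "deltas": [
    {"tx": 0, "ty": 0, "tz": 0, "rx": 0, "ry": 0, "rz": 0},
    {"tx": 0, "ty": 0, "tz": 0, "rx": 0, "ry": 0, "rz": 0},
    {"tx": 0, "ty": 0, "tz": 0, "rx": 0, "ry": 0, "rz": 0},
    {"tx": 0, "ty": 0, "tz": 0, "rx": 0, "ry": 0, "rz": 0},
    {"tx": 0, "ty": 0, "tz": 0, "rx": 0, "ry": 0, "rz": 0}
  ]
}}

```text
time: 18.52
position: [0.5223, 0.0591, 0.1109]
tool_rot: [0.997, 0.076, -0.0, -0.0]
ft_force: [0.2, 0.5, -1.1]
grip_width: 0.0794
```

>>> {"method": "send_rows", "body": {
  "deltas": [
    {"tx": 0, "ty": 0, "tz": 0, "rx": 0, "ry": 0, "rz": 0},
    {"tx": 0, "ty": 0, "tz": 0, "rx": 0, "ry": 0, "rz": 0},
    {"tx": 0, "ty": 0, "tz": 0, "rx": 0, "ry": 0, "rz": 0},
    {"tx": 0, "ty": 0, "tz": 0, "rx": 0, "ry": 0, "rz": 0},
    {"tx": 0, "ty": 0, "tz": 0, "rx": 0, "ry": 0, "rz": 0}
  ]
}}

```text
time: 18.93
position: [0.5224, 0.059, 0.1111]
tool_rot: [0.997, 0.076, 0.0, 0.0]
ft_force: [0.3, -0.2, 0.3]
grip_width: 0.08
```

```bash
cat > m.py <<'E'
import sys
from h import *
f=sys.argv[1]
goto(.5217,.0592,.111,-81.4)
c,W=snap('wrist',f+'_wrist.png');np.savez(f+'.npz',W=W)
ex=np.array([-.1495,.9888]); O=np.array([.5189,.0780])
w=(W[...,:2]-O); cx=w@ex*1000; cy=(-w[...,0]*ex[1]+w[...,1]*ex[0])*1000; Z=W[...,2]*1000
for r in (180,186,192,198):
    print(f,r,[(u,int(cx[r,u]),int(cy[r,u]),int(Z[r,u])) for u in range(116,172,4) if np.isfinite(cx[r,u])])
E
python3 m.py n
```

```text
p [0.5224 0.059  0.1111] yang -81.3 tilt [ 0.e+00 -1.e-04 -1.e+00] t 18.9333 F [ 0.29 -0.21  0.33] w 0.07995116787374926
delta cm [-0.07 -0.03  0.01] rz 0.0018
n 180 [(116, 128, -22, 52), (120, 128, -22, 48), (124, 125, -22, 49), (128, 120, -22, 50), (132, 119, -22, 49), (136, 119, -21, 43), (140, 119, -20, 38), (144, 119, -18, 32), (148, 119, -17, 26), (152, 119, -16, 21), (156, 119, -15, 13), (160, 116, -15, 13), (164, 112, -15, 14), (168, 109, -15, 14)]
n 186 [(116, 127, -19, 55), (120, 124, -19, 56), (124, 121, -19, 56), (128, 119, -18, 54), (136, 118, -17, 46), (140, 119, -15, 39), (144, 119, -14, 34), (148, 119, -13, 28), (152, 119, -11, 21), (156, 120, -9, 14), (160, 117, -9, 13), (164, 113, -9, 13), (168, 109, -10, 15)]
n 192 [(116, 129, -14, 53), (120, 125, -14, 55), (124, 121, -15, 57), (128, 118, -14, 56), (132, 118, -13, 51), (136, 119, -12, 46), (140, 119, -11, 41), (148, 119, -8, 29), (152, 118, -7, 25), (156, 121, -4, 13), (160, 116, -4, 15), (164, 113, -5, 16), (168, 98, -10, 38)]
n 198 [(116, 128, -10, 55), (120, 125, -10, 55), (124, 121, -10, 57), (128, 119, -10, 56), (132, 119, -9, 52), (136, 118, -8, 48), (140, 119, -6, 41), (144, 117, -5, 39), (148, 114, -5, 40), (152, 110, -6, 40), (156, 107, -6, 40), (160, 104, -6, 40), (164, 101, -5, 39), (168, 95, -7, 45)]
```

View pics/n_wrist.png

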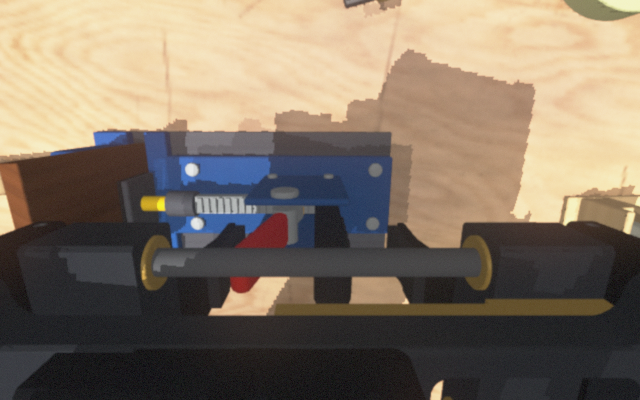

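Pad (column 125–138) is about 1 mm off the panel. Final squeeze, held, with more grip.

>>> {"method": "send_rows", "body": {
  "deltas": [
    {"tx": 0, "ty": 0, "tz": 0, "rx": 0, "ry": 0, "rz": 0},
    {"tx": 0, "ty": 0, "tz": 0, "rx": 0, "ry": 0, "rz": 0},
    {"tx": 0, "ty": 0, "tz": 0, "rx": 0, "ry": 0, "rz": 0},
    {"tx": 0, "ty": 0, "tz": 0, "rx": 0, "ry": 0, "rz": 0},
    {"tx": 0, "ty": 0, "tz": 0, "rx": 0, "ry": 0, "rz": 0}
  ],
  "claw": 2.8,
  "squeeze": 28
}}

```text
time: 19.4
position: [0.5222, 0.0601, 0.1114]
tool_rot: [0.997, 0.075, 0.0, -0.001]
ft_force: [-0.7, 5.3, 3.8]
grip_width: 0.0542
```

>>> {"method": "send_rows", "body": {
  "deltas": [
    {"tx": 0, "ty": 0, "tz": 0, "rx": 0, "ry": 0, "rz": 0},
    {"tx": 0, "ty": 0, "tz": 0, "rx": 0, "ry": 0, "rz": 0},
    {"tx": 0, "ty": 0, "tz": 0, "rx": 0, "ry": 0, "rz": 0},
    {"tx": 0, "ty": 0, "tz": 0, "rx": 0, "ry": 0, "rz": 0},
    {"tx": 0, "ty": 0, "tz": 0, "rx": 0, "ry": 0, "rz": 0}
  ]
}}

```text
time: 19.82
position: [0.5221, 0.0605, 0.1116]
tool_rot: [0.997, 0.075, -0.0, -0.001]
ft_force: [-1.7, 6.4, 6.2]
grip_width: 0.033
```

>>> {"method": "send_rows", "body": {
  "deltas": [
    {"tx": 0, "ty": 0, "tz": 0, "rx": 0, "ry": 0, "rz": 0},
    {"tx": 0, "ty": 0, "tz": 0, "rx": 0, "ry": 0, "rz": 0},
    {"tx": 0, "ty": 0, "tz": 0, "rx": 0, "ry": 0, "rz": 0},
    {"tx": 0, "ty": 0, "tz": 0, "rx": 0, "ry": 0, "rz": 0}
  ]
}}

```text
time: 20.15
position: [0.5221, 0.0605, 0.1116]
tool_rot: [0.997, 0.075, -0.0, -0.002]
ft_force: [-1.1, 6.2, 5.7]
grip_width: 0.033
```

```bash
python3 m.py o; python3 -c "
from h import *
c,W=snap('side','o_side.png')
X,Y,Z=W[...,0],W[...,1],W[...,2]
for lab,a,b in (('panel',.18,.24),('pale',-.37,-.305),('white',-.23,-.16)):
    m=(X>.4)&(X<.62)&(Y>a)&(Y<b)&(Z>.112)&(Z<.14)
    if m.sum()>20: print(lab,m.sum(),cv2.minAreaRect((W[m][:,:2]*1000).astype(np.float32)),np.median(W[m],0))
"
```

```text
p [0.5221 0.0605 0.1116] yang -81.43 tilt [-3.0e-04  3.1e-03 -1.0e+00] t 20.15 F [-1.1   6.2   5.75] w 0.03297081139243232
delta cm [-0.06  0.12  0.06] rz -0.0005
o 180 [(116, 129, -23, 54), (120, 128, -22, 51), (124, 126, -22, 49), (128, 122, -22, 51), (132, 122, -21, 46), (136, 122, -20, 42), (140, 122, -19, 37), (144, 122, -18, 30), (148, 121, -17, 26), (152, 121, -16, 20), (156, 121, -15, 14), (160, 118, -15, 14), (164, 114, -15, 14), (168, 111, -15, 13)]
o 186 [(116, 128, -19, 56), (120, 126, -19, 55), (124, 122, -19, 56), (128, 121, -18, 54), (132, 122, -17, 48), (136, 122, -16, 43), (140, 122, -15, 38), (144, 122, -14, 32), (148, 122, -12, 27), (152, 122, -11, 20), (156, 122, -9, 14), (160, 118, -10, 14), (164, 116, -9, 13), (168, 112, -9, 14)]
o 192 [(116, 129, -14, 56), (120, 126, -14, 56), (124, 124, -14, 56), (128, 121, -14, 55), (132, 121, -13, 50), (136, 121, -12, 45), (140, 122, -10, 39), (144, 122, -9, 33), (148, 122, -8, 28), (152, 122, -6, 22), (156, 123, -4, 14), (160, 106, -10, 39), (164, 103, -10, 39), (168, 99, -10, 40)]
o 198 [(116, 129, -10, 57), (120, 128, -10, 55), (124, 124, -10, 56), (128, 122, -9, 55), (132, 121, -9, 51), (136, 121, -7, 46), (140, 121, -6, 41), (144, 120, -5, 39), (148, 116, -5, 38), (152, 113, -5, 39), (156, 106, -7, 46), (160, 103, -7, 45), (164, 101, -7, 44), (168, 98, -7, 44)]
panel 552 ((500.56170654296875, 211.21128845214844), (89.88602447509766, 12.285223007202148), 7.846042156219482) [0.50077661 0.2129112  0.12330482]
pale 117 ((503.19793701171875, -335.9748840332031), (41.91322708129883, 15.442481994628906), 10.051822662353516) [ 0.50226719 -0.33663349  0.12169279]
white 171 ((484.843505859375, -198.64598083496094), (51.31296157836914, 13.289665222167969), 5.452835559844971) [ 0.48379874 -0.1982195   0.12223057]
```

View pics/o_wrist.png

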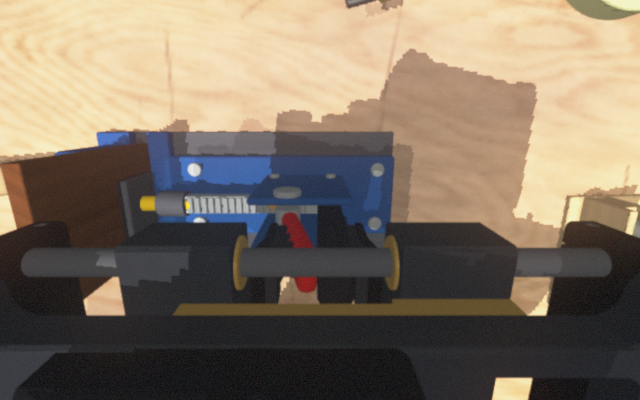

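View pics/o_side.png

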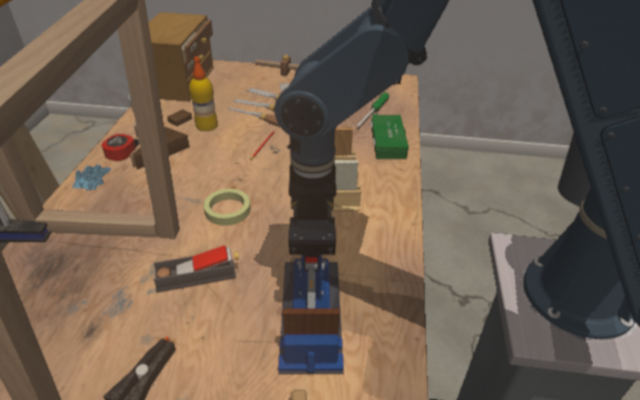

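Yellow stem shows 14 px (columns 141–155) against 25 px before, so it is pushed in about 9–10 mm. The trigger is at full squeeze (opening 33 mm), the panel is upright against the anvil and the other panels are in the rack. Handing in.

```bash
python3 -c "
from rig import robot
print(robot.hand_in())"
```

```text
the job is handed in; nothing more can be done
None
```

The dark panel is clamped in the bench clamp with the trigger still held squeezed, and the job was handed in at about 20 s. `hand_in` gives no verdict.

**What I did:** I drew the dark panel out of the middle rack slot and set it in the clamp slot. I eased it against the anvil and let go. I then gave the trigger three full pumps and a fourth squeeze, which is held at a 28 N grip setting.

**Last checks:**
- **Stem:** in the wrist picture the visible yellow stem shrank from about 25 to 14 px, which I read as about 9–10 mm pushed in. The depth readings (about 1 mm gap before the last squeeze, 11 mm of rod travel per squeeze) fit this.
- **Trigger:** fully squeezed, with the finger opening at 33 mm. The force on trigger and pad was not measured directly.
- **Panel:** upright in the slot. Its face is at x ≈ 128–129 mm in the clamp frame, where it should be when against the anvil.
- **Other panels:** both still stand in the rack. The arm partly hid them in the last side view, so their exact centres were not re-measured.

**Disagreements:** the cameras differed by 2–3 mm in y, so I corrected using the held panel. After the last squeeze the pad read about 1–2 mm past contact, which I put down to the small arm deflection under load.

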